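# Refit the washed cover of the sweet-potato slicer

### The job

Put the washed cover back on the slicer: pick it up from the white chopping board, hang it by its two holes on the two pins of the sloping face and push it fully home, flush with the face. Then fold the two hinged clips at its sides down flat onto the rim of the cover. Leave the pan of slices, the brush and the bottle where they stand.

Things in the scene. Friction and masses are not known exactly. Their poses are not given: they have to be found in the camera images.
- cover: Loose steel cover, about 0.5 kg: flat plate 130 (its x) by 190 (its y) by 6 mm with a bow handle and, near one long edge, two through holes of 14 mm diameter. Origin: centre of the underside. x points to the edge with the holes (upper edge once hung), z to the handle side. Starts flat on the board, handle up. Hung home, its pose equals that of head but for 2 mm of play (it sags downslope)
- cover_handle (a point): Middle of the handle's grip bar, at (0, 0, 45) mm of the cover. The bar is 100 mm long along the cover's y, 12 mm thick along its x, 14 mm high (z from 38 to 52 mm); its legs stand at y = +-46 mm, leaving 32 mm free between bar and plate
- hole_left (a point): Centre of the left hole (14 mm diameter), on the underside of the cover, at (48, 75, 0) mm from its origin
- hole_right (a point): Centre of the right hole (14 mm diameter), on the underside of the cover, at (48, -75, 0) mm from its origin
- slicer: Bench-top vegetable slicer of stainless steel, fixed to the table, 270 mm wide (its y), about 280 mm deep (its x, pointing to its back, which lies 190 mm behind the origin); the motor housing behind the sloping face is 170 mm high, its feed throat ends at 213 mm. Origin: on the table under the middle of the sloping face, which looks to the slicer's -x and up
- head: Sloping face of the slicer, 190 mm up the slope, 270 mm wide: a flat aluminium frame around a recess with the slicing disc. Its normal leans 30 degrees from vertical. Origin: middle of the face, in the plane of the frame, 125 mm above the table. x points up the slope, y to the left, z out of the face. The cover rests on the frame at z = 0
- pin_left (a point): Root of the left pin, in the plane of the face, at (48, 75, 0) mm of head. The pin stands along the z of head: 10 mm diameter, 22 mm long, the last 8 mm taper to 5 mm
- pin_right (a point): Root of the right pin, in the plane of the face, at (48, -75, 0) mm of head; the same size as the left one
- clip_left (a joint): Left clip: steel flap 64 mm wide along the head's x, reaching 43 mm from its hinge, 4 mm thick, edge rolled. Angle in rad: 0 = flat on the rim of a cover that is home, 1.57 = square off the face, more = leaning outward (stop 2.2; -0.15 if no cover). A stiff friction hinge (0.035 Nm) keeps it where it is left; starts open at 1.65 to 2.05
- clip_right (a joint): Right clip, mirror image of the left one, the same angles
- clip_left_hinge (a point): Middle of the left clip's hinge axis, at (-20, 107, 8.5) mm of head; the axis runs along the head's x. The closed flap reaches from here inward (to -y) over the cover, its upper side 10.5 mm off the face
- clip_right_hinge (a point): Middle of the right clip's hinge axis, at (-20, -107, 8.5) mm of head; the closed flap reaches from here to +y
- clip_left_edge (a point): Middle of the left clip's free rolled edge (7 mm thick), 39.5 mm from its hinge axis
- clip_right_edge (a point): Middle of the right clip's free rolled edge, 39.5 mm from its hinge axis
- board: White chopping board, fixed, 200 (x) by 300 (y) by 15 mm; origin: centre of its underside
- pan: Bystander: loose shallow steel pan, 130 (its x) by 190 by 35 mm, with sweet-potato slices, on the table below the slicer's outlet, in front of it; origin: centre of its underside
- brush: Bystander: loose vegetable brush, 50 by 150 by 40 mm, on the robot's side of the board; origin: centre of its underside
- bottle: Bystander: loose white bottle, 66 mm diameter, 170 mm high, beyond the board; origin: centre of its underside
Not all that is in view belongs to the job. Leave any blue or red look-alike of the cover alone.

How it is judged:
By the outcome, as a careful person would: the job done as asked, in the order asked, and still so for the second after the job is handed in, with the robot touching nothing.
It also fails if it takes over 64 s, if anything falls off the work surface, if the arm or the gripper's body presses on something with over 40 N, if the wrist force passes 120 N, or if a joint passes its speed limit or range.

### The arm

A 6-joint arm with a two-finger parallel gripper is mounted at the origin on the work surface. World frame = base frame: x ahead of the robot, y to its left, z up, the work surface at z = 0. Lengths are in m, angles in rad, forces in N, time in s.
With the tool pointing down it reaches from about 0.25 to 0.775 m from the base axis. Payload 4 kg.
Tool frame: the origin (TCP) lies at the very end of the fingers, on their centre line; the grasp point (between the pads) lies 19 mm behind it (robot.hold_point_z is the distance from the TCP to the grasp point, in m); z points along the fingers, y is the line along which they close (so a half turn about z gives the same grasp; the last joint's range is limited). The gripper opens to 94 mm and grips with 3 to 60 N. Pads are 16 mm wide; open, the fingers measure 119 mm over their backs; the gripper's body (75 mm by 177 mm) begins 78 mm behind the grasp point.
Start: joints at [-1.345, 0.087, 1.371, -0, 1.684, -0.103], TCP at [0.178, -0.521, 0.174] pointing down, gripper open.
Joint ranges: [-3.1, 3.1], [-0.76, 2.03], [0.27, 2.55], [-1.08, 4.22], [0.17, 2.65], [-2.57, 2.57]. Speed limits (rad/s): [2.79, 2.79, 3.14, 3.14, 3.14, 3.14].

### API

Orientations are given as [roll, pitch, yaw] about the fixed x, y, z axes, in that order (R = Rz(yaw) Ry(pitch) Rx(roll)).
In Python, from bench import robot gives the robot as it stands.
- The arm moves only by the tool carry_out, never from a script. Its argument "steps" is a list of rows, each a list of 3 entries, a list of its own where there are three numbers: the shift along the tool's x, y, z in m, then the turn about the tool's z in units of 10 degrees (1.0 is 10 degrees), then the closure, from -1 (fully open) to 1 (shut). In form: [[[tx, ty, tz], roll, jaw], ...]. A call has 1 to 10 rows; each row is the pose to reach, as a shift and turn from the pose commanded when the call began, along the tool's axes at that moment; what a row does not reach only later rows make up. A row lasts 1/8 s, in which the tool goes at most 62.5 mm and 10.7 degrees, less where a joint would pass 70% of its speed; a pose out of reach is approached as far as the arm can. A call with a gripper value outside its range is refused whole. The fingers move at their own pace and stop on an object; the grip force is fixed at half the most. Time passes only in rows, so rows that repeat a pose let the fingers close. It gives the time, the measured TCP pose, the force, the opening and the grip force at its end, in the units of the state.
- robot.get_obs(): the state, without advancing time (a new reading comes with each control period).
- robot.snapshot(name): name is "scene" or "top" or "wrist"; returns a dict with "image" (420x560x3 uint8, red, green, blue), "z_map" (420x560 float32, m along the optical axis (not along the pixel's ray), 0 where there is no reading), "mtx" (3x3 intrinsics, pixels), "R" (3x3) and "t" (3): a world point X has camera coordinates R X + t. Camera axes: x right, y down, z forward; pixel columns grow to the right and rows downward; lengths in m; the calibration is good to about 2 mm. A picture is of the moment at which its call begins.
- robot.close_job(): hands the job in; it is judged then, once.
The state is a dict: "time": time; "joint_positions": joint angles; "qvel": joint speeds; "joint_torque": joint torques, N m; "tool_pos": TCP position; "ee_rot": TCP orientation; "wrist_force": force on the tool from outside, world axes, zero at the start; "wrist_torque": the same for the moment, N m; "width": finger opening in m; "finger_force": force on a finger pad.
Only numpy, scipy, OpenCV 4.12 (cv2) and the standard library are available. Lean on these libraries where they do the work, as an engineer would, in place of code of your own. Each camera call takes 0.05 s, during which the arm holds its last target. There are 200 camera calls.

## Working session

There is one attempt and no reset: what is moved stays moved. The work goes in short steps, Python scripts to look and compute and a tool call to move; the robot and the scene stay as the last step left them, time stands still between calls to the robot, and variables do not carry over. Pictures are saved under pics/ and viewed, at most 10 in all, crops included, and the job is handed in when it is done.

Besides the shell and the picture viewer there is one more tool, called after "Call:" as a command line: name --argument value ..., lists and objects as JSON in quotes. carry_out: Moves the arm, as the interface text tells. Its arguments: {"type":"object","properties":{"steps":{"type":"array","items":{"type":"array"}}},"required":["steps"]}

```bash
mkdir -p pics; ls; python3 - <<'E'
from bench import robot
import cv2,numpy as np
for n in ["scene","top"]:
    s=robot.snapshot(n); cv2.imwrite(f"pics/{n}0.png",s["image"][:,:,::-1]); np.savez(f"pics/{n}0.npz",**s)
    print(n,s["mtx"].round(1).tolist(),s["R"].round(3).tolist(),s["t"].round(3).tolist())
print(robot.get_obs())
E
```

```text
pics
scene [[537.8, 0.0, 275.4], [0.0, 537.8, 215.8], [0.0, 0.0, 1.0]] [[0.825, 0.565, -0.008], [0.294, -0.44, -0.848], [-0.483, 0.698, -0.529]] [-0.535, -0.026, 1.868]
top [[395.1, 0.0, 272.7], [0.0, 395.1, 207.4], [0.0, 0.0, 1.0]] [[-0.001, -1.0, -0.015], [-0.998, 0.002, -0.057], [0.057, 0.014, -0.998]] [0.084, 0.602, 1.375]
{'time': 0.1, 'joint_positions': array([-1.34510581e+00,  8.78518784e-02,  1.37207880e+00, -2.03263564e-05,
        1.68360421e+00, -1.03124206e-01]), 'qvel': array([-0.00134213, -0.00117694, -0.00419347, -0.00117849,  0.00029678,
       -0.00028942]), 'joint_torque': array([ 2.35513035e-03, -3.41253412e+01, -3.03301048e+01,  7.20300176e-02,
        3.04929167e-02, -9.62470176e-05]), 'tool_pos': array([ 0.17745802, -0.52000035,  0.17244959]), 'ee_rot': array([-3.13965866e+00, -1.79841825e-04,  3.28812281e-01]), 'wrist_force': array([0.20934357, 0.54628544, 1.03267774]), 'wrist_torque': array([-0.02978206,  0.01076234, -0.01299806]), 'finger_force': 0.0, 'width': 0.09408130155243044}
```

View pics/scene0.png

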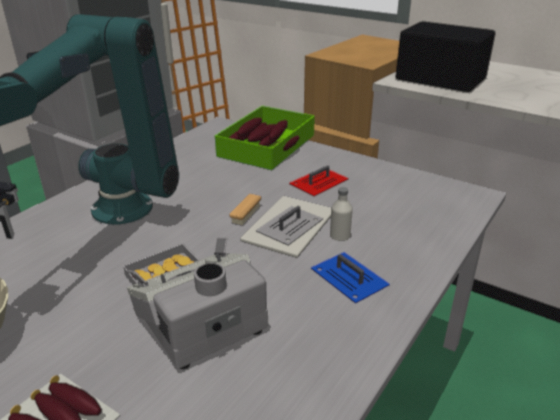

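View pics/top0.png

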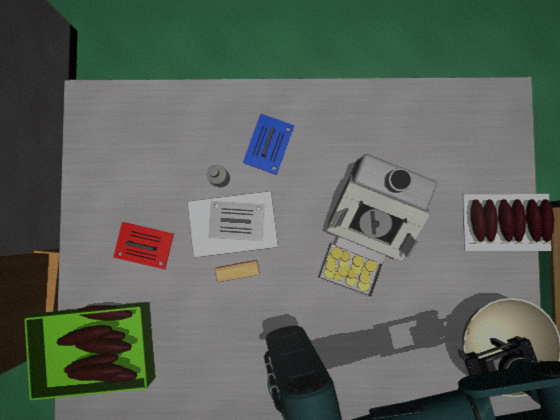

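The three plates are red (143,245), blue (268,144) and bare steel on the white board (236,220). The steel one fits the description. I'll confirm it in an enlarged crop, with the slicer beside it.

```bash
python3 - <<'E'
import cv2,numpy as np
im=cv2.imread("pics/top0.png")
a=cv2.resize(im[185:260,185:285],(600,450)[:2],interpolation=cv2.INTER_CUBIC)   # x6
b=cv2.resize(im[145:295,315:445],None,fx=4,fy=4,interpolation=cv2.INTER_CUBIC) # 520x600
a=cv2.resize(im[185:265,185:255+0],None,fx=4,fy=4,interpolation=cv2.INTER_CUBIC) # 280x320
c=np.zeros((600,800,3),np.uint8); c[:600,:520]=b; c[:320,520:800]=a
d=cv2.resize(im[185:265,215:285],None,fx=4,fy=4,interpolation=cv2.INTER_CUBIC)[:280]
c[320:600,520:800]=d
cv2.imwrite("pics/crop0.png",c)
z=np.load("pics/top0.npz"); R,t,K,Z=z["R"],z["t"],z["mtx"],z["z_map"]
def P(u,v):
    d=Z[v,u]; return (R.T@(d*np.linalg.inv(K)@[u,v,1]-t)).round(4)
for p in [(236,220),(225,212),(375,223),(340,215),(420,240),(350,270),(399,180),(218,176),(237,271)]: print(p,P(*p))
E
```

```text
(236, 220) [0.5568 0.2083 0.0632]
(225, 212) [0.5861 0.2517 0.0211]
(375, 223) [ 0.5451 -0.2501  0.1185]
(340, 215) [ 0.5698 -0.1307  0.1579]
(420, 240) [ 0.4869 -0.4372 -0.0022]
(350, 270) [ 0.3828 -0.1863  0.0123]
(399, 180) [ 0.6732 -0.3007  0.2156]
(218, 176) [0.6985 0.2604 0.1311]
(237, 271) [0.3821 0.2064 0.0421]
```

View pics/crop0.png

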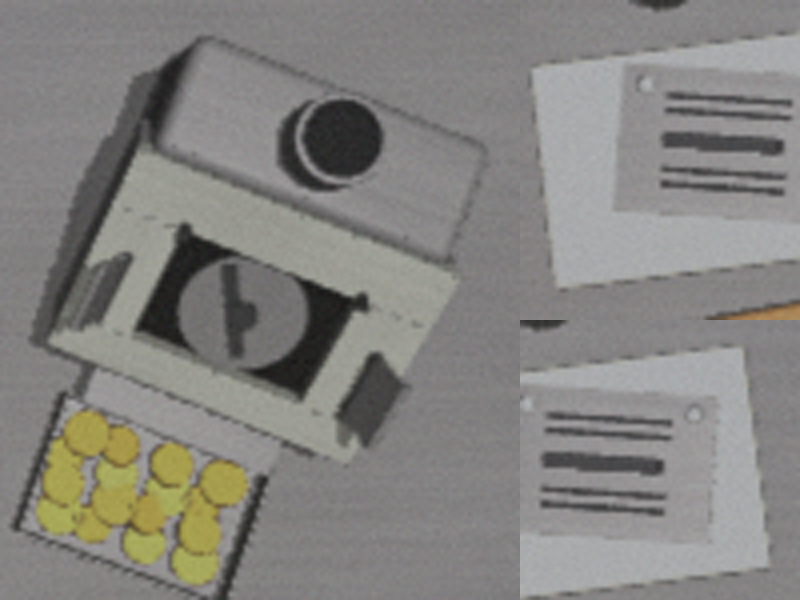

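The crop confirms the grey steel cover on the board: holes at about (216,206) and (259,208), handle up. The pins are at about (361,203) and (405,220). The tool can't tilt, so the holes go onto the pin tips with the cover level, and it then pivots down as the jaw opens. First a close look from above the slicer.

```bash
cat > h.py <<'E'
from bench import robot
import numpy as np, cv2
from scipy.spatial.transform import Rotation as Ro
def obs(): return robot.get_obs()
def move(target,yaw_deg=None):
    o=obs(); r=Ro.from_euler("xyz",o["ee_rot"]); d=r.inv().apply(np.array(target)-o["tool_pos"])
    dy=0 if yaw_deg is None else -(yaw_deg-np.degrees(o["ee_rot"][2]))/10
    print("t",o["time"].__round__(2),"tcp",o["tool_pos"].round(4),"rot",np.degrees(o["ee_rot"]).round(2),"w",round(o["width"],4),"-> shift",d.round(4),"roll",round(dy,3))
def snap(n,f):
    s=robot.snapshot(n); cv2.imwrite(f"pics/{f}.png",s["image"][:,:,::-1]); np.savez(f"pics/{f}.npz",**s); return s
def ray(s,u,v):
    R,t,K=s["R"],s["t"],s["mtx"]; return -R.T@t, R.T@np.linalg.inv(K)@[u,v,1]
def P(s,u,v):  # pixel -> world through depth
    o,d=ray(s,u,v); return o+d*float(s["z_map"][int(round(v)),int(round(u))])
def proj(s,X):
    c=s["R"]@np.array(X)+s["t"]; return (s["mtx"]@c/c[2])[:2]
def tri(pairs):  # [(s,u,v),...]
    A=np.zeros((3,3));b=np.zeros(3);L=[]
    for s,u,v in pairs:
        o,d=ray(s,u,v); d=d/np.linalg.norm(d); M=np.eye(3)-np.outer(d,d); A+=M;b+=M@o;L.append((o,d))
    X=np.linalg.solve(A,b); return X,[np.linalg.norm((np.eye(3)-np.outer(d,d))@(X-o)) for o,d in L]
def load(f): return dict(np.load(f"pics/{f}.npz"))
E
python3 -c "
from h import *
move([.45,-.25,.38],69)
s=robot.snapshot('wrist');print((-s['R'].T@s['t']).round(3),s['R'].round(2).tolist(),s['mtx'][0,0])"
```

```text
t 0.1 tcp [ 0.1775 -0.52    0.1724] rot [-1.7989e+02 -1.0000e-02  1.8840e+01] w 0.0941 -> shift [ 0.3452 -0.1679 -0.2072] roll -5.016
[ 0.248 -0.496  0.383] [[0.32, -0.95, -0.0], [-0.92, -0.31, 0.26], [-0.24, -0.08, -0.97]] 369.4856506404832
```

Call:
carry_out --steps '[[[0.03, -0.02, -0.06], -1, -1], [[0.08, -0.04, -0.12], -2, -1], [[0.14, -0.07, -0.17], -3, -1], [[0.2, -0.1, -0.17], -4, -1], [[0.26, -0.13, -0.17], -5, -1], [[0.32, -0.16, -0.17], -5, -1], [[0.345, -0.168, -0.17], -5, -1], [[0.345, -0.168, -0.17], -5, -1], [[0.345, -0.168, -0.17], -5, -1]]'

```text
time: 1.27
tool_pos: [0.45, -0.2498, 0.343]
ee_rot: [-3.14, 0.0, 1.203]
wrist_force: [-0.2, -0.4, -0.6]
width: 0.094
finger_force: 0.0
```

```bash
python3 -c "
from h import *
snap('wrist','w1')
move([.557,.208,.30],87)"
```

```text
t 1.32 tcp [ 0.4494 -0.2507  0.3431] rot [-1.7994e+02  4.0000e-02  6.8820e+01] w 0.0938 -> shift [ 0.4666 -0.0654  0.0429] roll -1.818
```

View pics/w1.png

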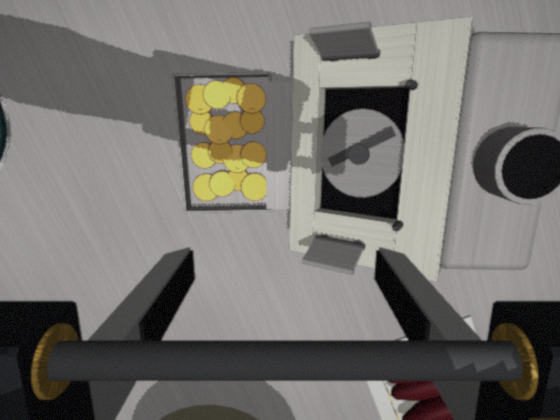

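w1 shows the slicer face: left pin tip at about (411,85), right pin tip at about (397,225), left clip at (345,40), right clip at (334,253), all clear of each other. Next, the numbers.

```bash
python3 - <<'E'
from h import *
w=load("w1"); t=load("top0")
for a,b in [((411,85),(360.75,203)),((397,225),(405,220))]:
    print("tri",*tri([(w,*a),(t,*b)]),"depth",P(w,*a).round(4))
# plane from frame depth
px=[(u,v) for v in range(30,270,2) for u in range(295,470,2)]
X=np.array([P(w,*p) for p in px]); n0=np.array([-.5*np.cos(.43),.5*np.sin(.43),.866])
c=np.array([.545,-.25,.12])
rng=np.random.default_rng(0);best=None
for _ in range(3000):
    A=X[rng.choice(len(X),3,False)]; n=np.cross(A[1]-A[0],A[2]-A[0]); 
    if np.linalg.norm(n)<1e-5: continue
    n/=np.linalg.norm(n); n*=np.sign(n[2])
    if n@n0<.93: continue
    k=(abs((X-A[0])@n)<.0015)
    if best is None or k.sum()>best.sum(): best=k
Y=X[best]; m=Y.mean(0); n=np.linalg.svd(Y-m)[2][2]; n*=np.sign(n[2])
print("n",n.round(4),best.sum(),"tilt",np.degrees(np.arccos(n[2])),"yaw",np.degrees(np.arctan2(-n[1],-n[0])))
# frame corners on plane
for p in [(471,17),(438,279),(291,250)]:
    o,d=ray(w,*p); print(p,(o+d*((m-o)@n)/(d@n)).round(4))
o,d=ray(w,411,85)
for p in [(411,85),(397,225)]:
    o,d=ray(w,*p); q=m+n*.022; print("tip on plane+22",(o+d*((q-o)@n)/(d@n)).round(4))
np.savez("pics/plane.npz",n=n,m=m)
E
```

```text
tri [ 0.60821275 -0.19773563  0.15494413] [np.float64(0.0006125253860132143), np.float64(0.0006125253860132249)] depth [ 0.6043 -0.1977  0.1678]
tri [ 0.55377952 -0.33819006  0.14895851] [np.float64(0.0006069299147732348), np.float64(0.0006069299147732539)] depth [ 0.5503 -0.3321  0.1662]
n [-0.4636  0.1898  0.8655] 5155 tilt 30.06543934382364 yaw -22.26296742991753
(471, 17) [ 0.6721 -0.1596  0.1719]
(438, 279) [ 0.5737 -0.4063  0.1732]
(291, 250) [ 0.4217 -0.3482  0.0791]
tip on plane+22 [ 0.6039 -0.1976  0.1691]
tip on plane+22 [ 0.5497 -0.3308  0.1693]
```

Call:
carry_out --steps '[[[0.06, -0.01, 0.0], -0.5, -1], [[0.12, -0.02, 0.0], -1, -1], [[0.18, -0.03, 0.0], -1.8, -1], [[0.24, -0.04, 0.0], -1.8, -1], [[0.3, -0.05, 0.0], -1.8, -1], [[0.36, -0.06, 0.0], -1.8, -1], [[0.42, -0.065, 0.0], -1.8, -1], [[0.466, -0.065, 0.02], -1.8, -1], [[0.466, -0.065, 0.04], -1.8, -1], [[0.466, -0.065, 0.04], -1.8, -1]]'

```text
time: 2.58
tool_pos: [0.5573, 0.2059, 0.301]
ee_rot: [-3.137, 0.002, 1.513]
wrist_force: [0.7, 0.4, 0.6]
width: 0.0942
finger_force: 0.0
```

```bash
python3 -c "
from h import *
snap('wrist','w2')
move([.557,.208,.15],87)"
```

```text
t 2.62 tcp [0.5576 0.2059 0.3028] rot [-1.799e+02  7.000e-02  8.668e+01] w 0.0939 -> shift [ 0.0022 -0.0005  0.1528] roll -0.032
```

View pics/w2.png

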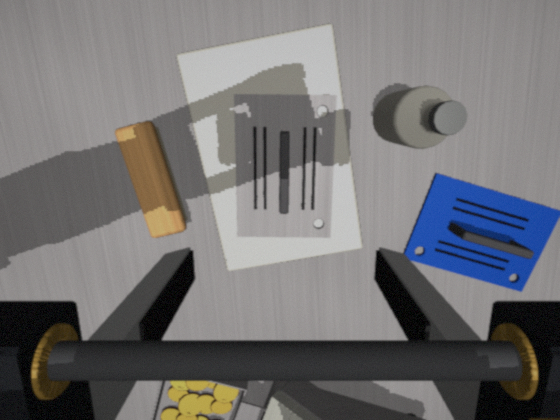

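w2 shows the cover on the board: left hole (322,110), right hole (319,224), bar from (285,132) to (285,213). The brush and bottle are clear of it.

```bash
python3 - <<'E'
from h import *
w=load("w2"); t=load("top0"); w1=load("w1")
for a,b in [((322,110),(216.25,206)),((319,224),(258.75,208.5)),((285,172.5),(235.8,220.5))]:
    print("tri",tri([(w,*a),(t,*b)])[0].round(4),"depth",P(w,*a).round(4))
# bar top by depth
for z0,z1,n in [(.055,.075,"bar"),(.0165,.026,"plate")]:
    pts=[]
    for v in range(80,250):
        for u in range(225,345):
            p=P(w,u,v)
            if z0<p[2]<z1: pts.append(p)
    pts=np.array(pts); (c,sz,ang)=cv2.minAreaRect((pts[:,:2]*1000).astype(np.float32))
    print(n,len(pts),"med z",np.median(pts[:,2]).round(4),"mean",pts.mean(0).round(4),"rect",c,sz,ang)
a=cv2.imread("pics/w2.png")[85:245,225:345]; b=cv2.imread("pics/w1.png")
c=np.zeros((600,800,3),np.uint8)
c[:480,:360]=cv2.resize(a,None,fx=3,fy=3,interpolation=cv2.INTER_CUBIC)
c[:240,400:720]=cv2.resize(b[70:100,390:430],None,fx=8,fy=8,interpolation=cv2.INTER_CUBIC)
c[260:500,400:720]=cv2.resize(b[210:240,380:420],None,fx=8,fy=8,interpolation=cv2.INTER_CUBIC)
cv2.imwrite("pics/crop1.png",c)
E
```

```text
tri [0.6088 0.2845 0.0112] depth [0.6094 0.2847 0.0148]
tri [0.599  0.133  0.0206] depth [0.6002 0.1315 0.0155]
tri [0.5564 0.2109 0.0444] depth [0.5575 0.2141 0.0669]
bar 784 med z 0.0665 mean [0.5566 0.2146 0.0664] rect (556.4425659179688, 212.3704376220703) (99.25338745117188, 11.757866859436035) 85.68400573730469
plate 13137 med z 0.0208 mean [0.5561 0.2168 0.0208] rect (554.46630859375, 209.86578369140625) (226.84683227539062, 167.11813354492188) 88.0420913696289
```

View pics/crop1.png

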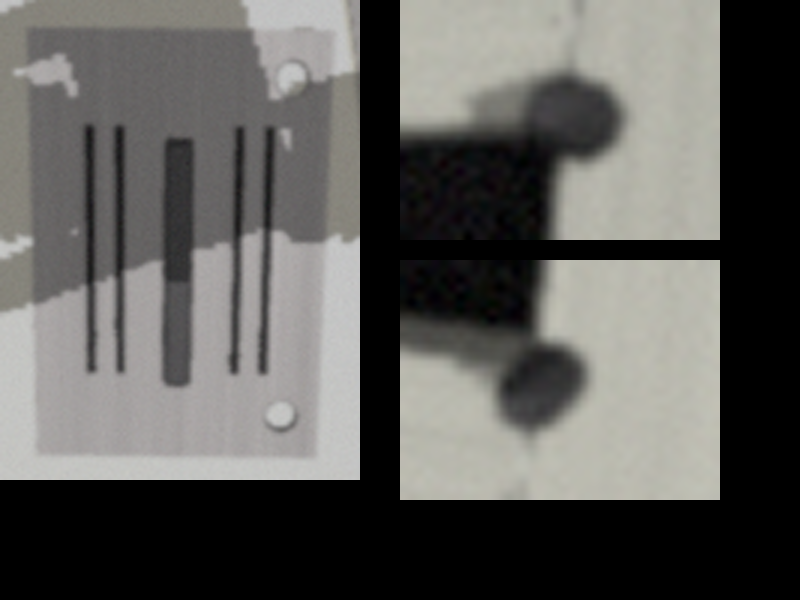

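```bash
cat >> h.py <<'E'
def headR(psi): return Ro.from_euler("z",psi).as_matrix()@Ro.from_euler("y",-np.pi/6).as_matrix()
E
python3 - <<'E'
from h import *
from scipy.optimize import least_squares
w=load("w1"); t=load("top0")
ob=[(w,(48,75,12),(411.9,84.75)),(w,(48,-75,12),(397.75,225.75)),(w,(95,135,0),(471,17)),(w,(95,-135,0),(438,279)),(w,(-95,-135,0),(291,250)),
 (t,(48,75,12),(360.75,203)),(t,(48,-75,12),(405,220)),(t,(95,135,0),(350.7,182)),(t,(95,-135,0),(429,214)),(t,(-95,-135,0),(402.5,261))]
def res(p,dbg=0):
    R=headR(p[2]); r=np.array([proj(s,R@(np.array(a)/1e3)+[p[0],p[1],p[3]])-b for s,a,b in ob])
    return r if dbg else r.ravel()
for sel in ["w","t","both"]:
    o2=ob
    ob=[o for o in o2 if sel=="both" or (o[0] is w)==(sel=="w")]
    f=least_squares(res,[.547,-.252,-.385,.125],loss="soft_l1"); print(sel,f.x[:2].round(4),np.degrees(f.x[2]).round(2),f.x[3].round(4)); print(res(f.x,1).round(1).tolist()); ob=o2
move([.5567,.212,.15],86)
E
```

```text
w [ 0.548  -0.2546] -21.64 0.1205
[[-0.8, -0.0], [0.3, -0.3], [0.2, 0.0], [-0.0, 0.9], [0.3, -0.6]]
t [ 0.5476 -0.2581] -22.08 0.1061
[[0.5, 0.0], [0.2, 0.6], [-0.8, 0.2], [0.7, -0.1], [-0.9, -0.8]]
both [ 0.5478 -0.2545] -21.67 0.1207
[[-0.9, -0.0], [0.1, -0.2], [0.1, -0.0], [-0.2, 1.0], [0.2, -0.6], [0.2, -0.2], [0.5, 0.2], [-1.4, -0.3], [1.2, -0.7], [-0.4, -0.8]]
t 2.62 tcp [0.5576 0.2059 0.3028] rot [-1.799e+02  7.000e-02  8.668e+01] w 0.0939 -> shift [ 0.0062 -0.001   0.1528] roll 0.068
```

Call:
carry_out --steps '[[[0.006, -0.001, 0.06], 0.07, -1], [[0.006, -0.001, 0.12], 0.07, -1], [[0.006, -0.001, 0.18], 0.07, -1], [[0.006, -0.001, 0.22], 0.07, -1], [[0.006, -0.001, 0.25], 0.07, -1], [[0.006, -0.001, 0.26], 0.07, -0.5], [[0.006, -0.001, 0.26], 0.07, 0], [[0.006, -0.001, 0.26], 0.07, 0.5], [[0.006, -0.001, 0.26], 0.07, 1], [[0.006, -0.001, 0.26], 0.07, 1]]'

```text
time: 3.88
tool_pos: [0.5574, 0.2141, 0.0445]
ee_rot: [3.14, -0.0, 1.504]
wrist_force: [-0.1, -1.1, -0.5]
width: 0.0476
finger_force: 0.0
```

Call:
carry_out --steps '[[[0, 0, 0], 0, 1], [[0, 0, 0], 0, 1], [[0, 0, 0], 0, 1]]'

```text
time: 4.25
tool_pos: [0.5567, 0.2139, 0.0433]
ee_rot: [-3.141, 0.0, 1.503]
wrist_force: [0.5, 0.5, 0.8]
width: 0.0174
finger_force: 0.0
```

Call:
carry_out --steps '[[[0, 0, 0], 0, 1], [[0, 0, 0], 0, 1], [[0, 0, 0], 0, 1], [[0, 0, -0.02], 0, 1], [[0, 0, -0.06], 0, 1], [[0, 0, -0.12], 0, 1], [[0, 0, -0.18], 0, 1], [[0, 0, -0.24], 0, 1], [[0, 0, -0.26], 0, 1], [[0, 0, -0.26], 0, 1]]'

```text
time: 5.5
tool_pos: [0.5576, 0.2142, 0.306]
ee_rot: [3.137, -0.002, 1.503]
wrist_force: [-0.3, 0.9, 0.7]
width: 0.0002
finger_force: 0.0
```

```bash
python3 -c "
from h import *
s=snap('wrist','w3'); o=obs(); print(o['finger_force'],o['wrist_force'])
move([.49,-.22,.31],68.2)
# plate depth plane in hand
r=Ro.from_euler('xyz',o['ee_rot']).as_matrix()
pts=np.array([P(s,u,v) for v in range(0,420,3) for u in range(0,560,3)])
L=(pts-o['tool_pos'])@r
k=(abs(L[:,2]-.022)<.012)&(abs(L[:,0])<.12)&(abs(L[:,1])<.09)
print(k.sum()); A=np.c_[L[k][:,:2],np.ones(k.sum())]; print(np.linalg.lstsq(A,L[k][:,2],rcond=None)[0], L[k].min(0),L[k].max(0))
"
```

```text
0.0 [-0.03399613  0.3237998  -0.26217087]
t 5.55 tcp [0.557  0.214  0.3036] rot [ 1.7995e+02 -1.0000e-02  8.6140e+01] w 0.0002 -> shift [-0.4375 -0.0376 -0.0066] roll 1.794
0Traceback (most recent call last):
  File "<string>", line 10, in <module>
    print(k.sum()); A=np.c_[L[k][:,:2],np.ones(k.sum())]; print(np.linalg.lstsq(A,L[k][:,2],rcond=None)[0], L[k].min(0),L[k].max(0))
                                                                                                            ~~~~~~~~^^^
    return umr_minimum(a, axis, None, out, keepdims, initial, where)
ValueError: zero-size array to reduction operation minimum which has no identity
```

View pics/w3.png

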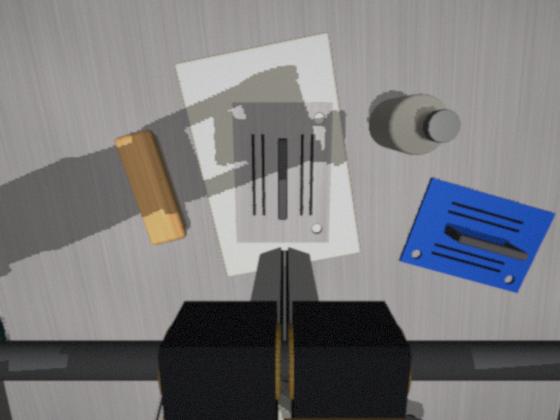

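The grasp failed. w3 shows the cover still on the board with its bar at (283,138–218), and the fingers closed empty above it. I'll repeat the descent and check between closing and lifting.

Call:
carry_out --steps '[[[0, 0, 0.02], 0, -1], [[0, 0, 0.04], 0, -1], [[0, 0, 0.06], 0, -1], [[0, 0, 0.08], 0, -1], [[0, 0, 0.1], 0, -1], [[0, 0, 0.14], 0, -1], [[0, 0, 0.18], 0, -0.5], [[0, 0, 0.21], 0, -0.5], [[0, 0, 0.21], 0, -0.5]]'

```text
time: 6.68
tool_pos: [0.5528, 0.2128, 0.0875]
ee_rot: [-3.131, 0.004, 1.503]
wrist_force: [-0.3, 0.3, -0.4]
width: 0.0705
finger_force: 0.0
```

```bash
python3 - <<'E'
from h import *
s=snap('wrist','w4'); o=obs(); move([.5567,.212,.042],86)
w3=load('w3')
for n,q in (("w3",w3),("w4",s)):
    pts=np.array([P(q,u,v) for v in range(60,420) for u in range(180,380)])
    k=(pts[:,2]>.055)&(pts[:,2]<.072)&(abs(pts[:,0]-.557)<.04)&(abs(pts[:,1]-.21)<.07)
    if k.sum()<10: print(n,k.sum()); continue
    print(n,k.sum(),np.median(pts[k],0).round(4),cv2.minAreaRect((pts[k,:2]*1000).astype(np.float32)))
cv2.imwrite("pics/w4c.png",s["image"][:,:,::-1])
E
```

```text
t 6.72 tcp [0.5547 0.2133 0.0905] rot [-1.7967e+02  1.2000e-01  8.6140e+01] w 0.0702 -> shift [-0.0011  0.0024  0.0484] roll 0.014
w3 799 [0.5566 0.2148 0.0664] ((556.4985961914062, 212.69129943847656), (99.1833267211914, 11.428135871887207), 86.0084228515625)
w4 2665 [0.5563 0.2179 0.0665] ((556.1754760742188, 212.8346405029297), (99.48607635498047, 11.983560562133789), 86.05416870117188)
```

View pics/w4c.png

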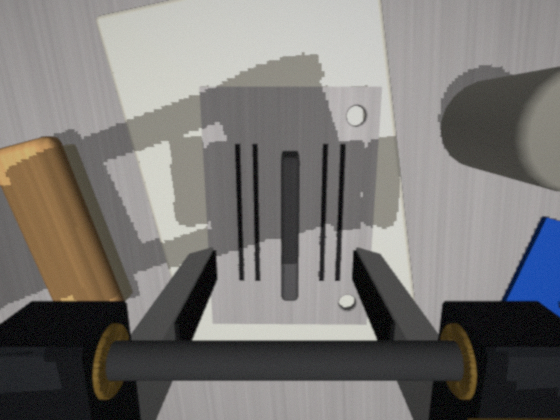

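w4c shows the bar centred between the fingers (bar at u≈290, tips at u≈215 and 355), so the position is right. I'll go down, close with dwell, and read the force before lifting.

Call:
carry_out --steps '[[[0, 0, 0.03], 0, -0.5], [[0, 0, 0.053], 0, -0.5], [[0, 0, 0.053], 0, 0.2], [[0, 0, 0.053], 0, 0.6], [[0, 0, 0.053], 0, 1], [[0, 0, 0.053], 0, 1], [[0, 0, 0.053], 0, 1], [[0, 0, 0.053], 0, 1], [[0, 0, 0.053], 0, 1], [[0, 0, 0.053], 0, 1]]'

```text
time: 7.98
tool_pos: [0.5568, 0.2139, 0.0404]
ee_rot: [-3.141, 0.0, 1.503]
wrist_force: [-0.0, -0.1, 0.4]
width: 0.0004
finger_force: 0.0
```

```bash
python3 - <<'E'
from h import *
s=snap('wrist','w5'); q=snap('scene','s5'); t=snap('top','t5'); o=obs()
for n,c in (("w",s),("s",q),("t",t)): print(n,"tcp px",proj(c,o['tool_pos']).round(1),"bar centre px",proj(c,[.5565,.2125,.06]).round(1))
c=np.zeros((600,800,3),np.uint8)
c[:300,:400]=cv2.resize(s["image"],(400,300))
u,v=proj(q,o['tool_pos']).astype(int); c[:300,400:800]=cv2.resize(q["image"][v-45:v+30,u-50:u+50],(400,300),interpolation=cv2.INTER_CUBIC)
u,v=proj(t,o['tool_pos']).astype(int); c[300:,:400]=cv2.resize(t["image"][v-45:v+30,u-50:u+50],(400,300),interpolation=cv2.INTER_CUBIC)
cv2.imwrite("pics/comb5.png",c[:,:,::-1])
E
```

```text
w tcp px [284.5 243.8] bar centre px [284.2 258. ]
s tcp px [289.3 218.7] bar centre px [289.  213.7]
t tcp px [235.1 220.2] bar centre px [234.9 220.1]
```

View pics/comb5.png

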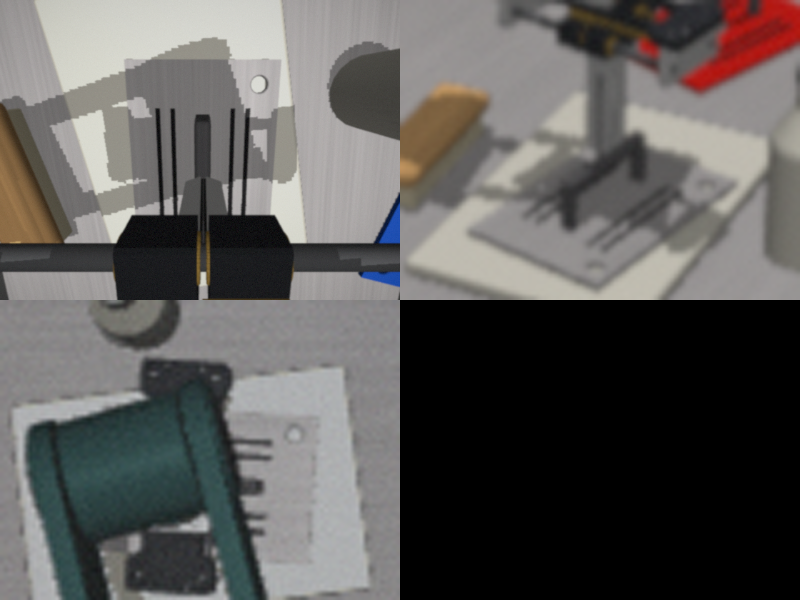

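comb5 is ambiguous: in the wrist view the closed fingertips (about (284,249)) are in line with the bar, and in the scene view the finger ends at the bar. I'll use the depth maps to find where the real fingertip is.

```bash
python3 - <<'E'
from h import *
for f,tcp in (("w3",[.557,.214,.3036]),("w5",[.5568,.2139,.0404])):
    s=load(f); print(f,proj(s,tcp).round(1))
    for v in range(225,300,6):
        print(v,[tuple((P(s,u,v)-tcp).round(3)*1000) for u in (272,280,290,298)])
E
```

```text
w3 [283.4 242.8]
225 [(np.float64(-20.0), np.float64(-71.0), np.float64(-283.0)), (np.float64(-9.0), np.float64(-72.0), np.float64(-283.0)), (np.float64(5.0), np.float64(-72.0), np.float64(-282.0)), (np.float64(16.0), np.float64(-73.0), np.float64(-283.0))]
231 [(np.float64(-21.0), np.float64(-80.0), np.float64(-285.0)), (np.float64(-9.0), np.float64(-80.0), np.float64(-281.0)), (np.float64(5.0), np.float64(-81.0), np.float64(-282.0)), (np.float64(16.0), np.float64(-81.0), np.float64(-281.0))]
237 [(np.float64(-21.0), np.float64(-88.0), np.float64(-283.0)), (np.float64(-10.0), np.float64(-89.0), np.float64(-284.0)), (np.float64(4.0), np.float64(-90.0), np.float64(-282.0)), (np.float64(15.0), np.float64(-91.0), np.float64(-283.0))]
243 [(np.float64(-22.0), np.float64(-99.0), np.float64(-288.0)), (np.float64(-11.0), np.float64(-100.0), np.float64(-289.0)), (np.float64(3.0), np.float64(-101.0), np.float64(-288.0)), (np.float64(15.0), np.float64(-101.0), np.float64(-286.0))]
249 [(np.float64(-23.0), np.float64(-109.0), np.float64(-289.0)), (np.float64(-1.0), np.float64(10.0), np.float64(
[... 4180 characters left out ...]
(9.0), np.float64(70.0))]
285 [(np.float64(-4.0), np.float64(10.0), np.float64(76.0)), (np.float64(-1.0), np.float64(10.0), np.float64(76.0)), (np.float64(3.0), np.float64(9.0), np.float64(76.0)), (np.float64(6.0), np.float64(9.0), np.float64(75.0))]
291 [(np.float64(-4.0), np.float64(10.0), np.float64(81.0)), (np.float64(-1.0), np.float64(10.0), np.float64(82.0)), (np.float64(3.0), np.float64(9.0), np.float64(82.0)), (np.float64(6.0), np.float64(10.0), np.float64(82.0))]
297 [(np.float64(-4.0), np.float64(10.0), np.float64(87.0)), (np.float64(-1.0), np.float64(8.0), np.float64(84.0)), (np.float64(3.0), np.float64(9.0), np.float64(86.0)), (np.float64(6.0), np.float64(9.0), np.float64(87.0))]
```

The depth map shows the visible fingertip about 33 mm above the reported TCP (tip at z≈0.073, bar top at 0.0665). The cameras agree with each other and with the table height. So the fingers closed above the bar, and I'll correct every z for this 33 mm.

Call:
carry_out --steps '[[[0, 0, -0.005], 0, 0.2], [[0, 0, -0.005], 0, -0.1], [[0, 0, -0.005], 0, -0.1], [[0, 0, -0.005], 0, -0.1], [[0, 0, -0.005], 0, -0.1], [[0, 0, 0.01], 0, -0.1], [[0, 0, 0.02], 0, -0.1], [[0, 0, 0.03], 0, -0.1], [[0, 0, 0.03], 0, 0.4], [[0, 0, 0.03], 0, 1]]'

```text
time: 9.38
tool_pos: [0.557, 0.214, 0.0106]
ee_rot: [3.141, -0.0, 1.503]
wrist_force: [0.1, -0.1, 0.1]
width: 0.0353
finger_force: 0.0
```

Call:
carry_out --steps '[[[0, 0, 0], 0, 1], [[0, 0, 0], 0, 1], [[0, 0, 0], 0, 1], [[0, 0, 0], 0, 1]]'

```text
time: 9.88
tool_pos: [0.5566, 0.214, 0.0109]
ee_rot: [-3.141, -0.0, 1.503]
wrist_force: [-2.6, 0.1, 2.2]
width: 0.0118
finger_force: 30.0
```

Gripped (11.8 mm, 30 N). Lifting now, then checking how the cover sits in the hand.

Call:
carry_out --steps '[[[0, 0, -0.02], 0, 1], [[0, 0, -0.06], 0, 1], [[0, 0, -0.12], 0, 1], [[0, 0, -0.18], 0, 1], [[0, 0, -0.24], 0, 1], [[0, 0, -0.28], 0, 1], [[0, 0, -0.29], 0, 1], [[0, 0, -0.29], 0, 1]]'

```text
time: 10.88
tool_pos: [0.5567, 0.2138, 0.2984]
ee_rot: [-3.139, 0.001, 1.503]
wrist_force: [-0.2, -0.5, -6.1]
width: 0.0118
finger_force: 30.0
```

```bash
cat >> h.py <<'E'
def hand(s,o):
    """fit plate top plane and holes of the held cover in tool frame"""
    r=Ro.from_euler('xyz',o['ee_rot']).as_matrix()
    V,U=np.mgrid[0:420:2,0:560:2]; V=V.ravel();U=U.ravel()
    pts=np.array([P(s,u,v) for u,v in zip(U,V)]); L=(pts-o['tool_pos'])@r
    k=(abs(L[:,2]+.010)<.015)&(abs(L[:,0])<.11)&(abs(L[:,1])<.08)
    A=np.c_[L[k][:,:2],np.ones(k.sum())]; c=np.linalg.lstsq(A,L[k][:,2],rcond=None)[0]
    e=abs(A@c-L[k][:,2])<.003; c=np.linalg.lstsq(A[e],L[k][e,2],rcond=None)[0]
    print("plate pts",e.sum(),"slopes deg",np.degrees(np.arctan(c[:2])).round(2),"z0",c[2].round(4),"ext",L[k][e].min(0).round(4),L[k][e].max(0).round(4))
    return L,k
E
python3 - <<'E'
from h import *
s=snap('wrist','w6'); o=obs(); print(o['finger_force'],o['width'],o['wrist_force'].round(1))
hand(s,o)
move([.49,-.22,.31],68.2)
E
```

```text
29.998845756053925 0.012004195851442401 [ 0.9  0.3 -5.4]
plate pts 11480 slopes deg [ 0.05 -0.18] z0 -0.0112 ext [-0.0968 -0.0648 -0.014 ] [ 0.0936  0.0659 -0.0085]
t 10.93 tcp [0.5563 0.2137 0.2971] rot [-1.7973e+02  1.1000e-01  8.6130e+01] w 0.012 -> shift [-0.4372 -0.0369 -0.0119] roll 1.793
```

```bash
cat >> h.py <<'E'
O=np.array([.548,-.2535,.125]); PSI=np.radians(-21.8)
def level(n,ds=0.,dy=0.):
    """reported TCP for level cover with hole mids at head (48+ds, dy, n) mm"""
    mid=O+headR(PSI)@(np.array([48+ds,dy,n])/1e3)-[0,0,.003]
    yaw=PSI; cx=np.array([np.cos(yaw),np.sin(yaw),0]); cy=np.array([-np.sin(yaw),np.cos(yaw),0])
    org=mid-.048*cx
    return org+.0014*cy-.0005*cx-[0,0,.0046]
E
python3 -c "
from h import *
for n in (60,35,17): print(n,level(n).round(4))
move(level(60)+[0,0,.05],90+np.degrees(PSI)); print(obs()['joint_positions'].round(2))"
```

```text
60 [ 0.5142 -0.2385  0.1934]
35 [ 0.5258 -0.2431  0.1717]
17 [ 0.5342 -0.2465  0.1561]
t 10.93 tcp [0.5563 0.2137 0.2971] rot [-1.7973e+02  1.1000e-01  8.6130e+01] w 0.012 -> shift [-0.4539 -0.0112  0.0547] roll 1.793
[ 0.27  0.21  0.99 -0.    1.95  0.34]
```

Call:
carry_out --steps '[[[-0.03, 0, 0], 0.3, 1], [[-0.08, 0, 0], 0.8, 1], [[-0.13, 0, 0], 1.2, 1], [[-0.18, 0, 0], 1.79, 1], [[-0.23, 0, 0], 1.79, 1], [[-0.28, 0, 0], 1.79, 1], [[-0.33, 0, 0], 1.79, 1], [[-0.38, -0.005, 0], 1.79, 1], [[-0.43, -0.011, 0.02], 1.79, 1], [[-0.454, -0.011, 0.05], 1.79, 1]]'

```text
time: 12.18
tool_pos: [0.5138, -0.2408, 0.2471]
ee_rot: [-3.138, 0.0, 1.188]
wrist_force: [-0.5, 0.6, -6.0]
width: 0.0116
finger_force: 30.0
```

Call:
carry_out --steps '[[[0, 0, 0], 0, 1], [[0, 0, 0], 0, 1]]'

```text
time: 12.42
tool_pos: [0.5148, -0.2374, 0.2488]
ee_rot: [-3.138, -0.001, 1.191]
wrist_force: [-0.3, -0.7, -4.9]
width: 0.0116
finger_force: 30.0
```

```bash
python3 - <<'E'
from h import *
from scipy.optimize import least_squares
s=snap('wrist','w7'); o=obs(); print(o['finger_force'],o['width'].round(4))
L,k=hand(s,o); move(level(35),90+np.degrees(PSI))
# slicer corner check: back upper edge of the face at predicted pixels
R=headR(PSI)
for a in [(95,135,0),(95,-135,0),(-95,135,0),(-95,-135,0),(48,75,12),(48,-75,12)]: print(a,proj(s,R@(np.array(a)/1e3)+O).round(1))
E
```

```text
Traceback (most recent call last):
AttributeError: 'float' object has no attribute 'round'
```

```bash
python3 - <<'E'
from h import *
o=obs(); s=snap('wrist','w8')
L,k=hand(s,o); move(level(35),90+np.degrees(PSI))
R=headR(PSI)
for f in ("w1","w8"):
    q=load(f); V,U=np.mgrid[0:419,0:559]; d=q["z_map"][V,U].ravel()
    C=np.c_[U.ravel(),V.ravel(),np.ones(U.size)]@np.linalg.inv(q["mtx"]).T*d[:,None]
    H=((C-q["t"])@q["R"]-O)@R*1e3
    if f=="w8": H=H[d>0]
    fr=H[(abs(H[:,2])<4)&(abs(H[:,0])<105)&(abs(H[:,1])<145)]
    A=np.c_[fr[:,:2],np.ones(len(fr))]; print(f,len(fr),"plane n=",np.linalg.lstsq(A,fr[:,2],rcond=None)[0].round(4))
    for lo,hi in ((55,70),(70,90)):
        b=fr[(fr[:,0]>lo)&(fr[:,0]<hi)]; print(" s",lo,hi,"y ext",np.percentile(b[:,1],[.3,99.7]).round(1))
    for lo,hi in ((-130,-100),(-90,-40),(40,90),(100,130)):
        b=fr[(fr[:,1]>lo)&(fr[:,1]<hi)]; print(" y",lo,hi,"s ext",np.percentile(b[:,0],[.3,99.7]).round(1))
    p=H[(H[:,2]>8)&(H[:,2]<24)&(abs(H[:,0]-48)<15)]
    for sg in (1,-1):
        b=p[abs(p[:,1]-75*sg)<15]; 
        if len(b): print(" pin",sg,len(b),b.mean(0).round(1),b.min(0).round(1),b.max(0).round(1))
E
```

```text
plate pts 11487 slopes deg [-0.   -0.11] z0 -0.01 ext [-0.0973 -0.0652 -0.0129] [ 0.0935  0.0654 -0.0074]
t 12.53 tcp [ 0.5157 -0.2374  0.2511] rot [ 1.7994e+02 -1.0000e-02  6.8320e+01] w 0.0116 -> shift [-0.0016  0.0114  0.0794] roll 0.012
w1 24343 plane n= [ 0.0012 -0.0032  0.7644]
 s 55 70 y ext [-118.3  133.5]
 s 70 90 y ext [-132.6  133.5]
 y -130 -100 s ext [-96.   92.7]
 y -90 -40 s ext [-95.9  92.8]
 y 40 90 s ext [-95.8  93.3]
 y 100 130 s ext [-95.4  93.5]
 pin 1 92 [47.8 74.  18.1] [42.4 69.6  9.1] [51.5 78.9 23.9]
 pin -1 76 [ 47.2 -73.6  17.4] [ 41.4 -78.5   8.5] [ 51.2 -70.3  23.7]
w8 11774 plane n= [-7.000e-04 -3.400e-03  9.719e-01]
 s 55 70 y ext [106.6 134.4]
 s 70 90 y ext [-79.2 133.8]Traceback (most recent call last):
  File "<stdin>", line 15, in <module>
    return _quantile_unchecked(
        a, q, axis, out, overwrite_input, method, keepdims, weights)
    return _ureduce(a,
                    func=_quantile_ureduce_func,
    ...<5 lines>...
                    overwrite_input=overwrite_input,
                    method=method)
    r = func(a, **kwargs)
    result = _quantile(arr,
                       quantiles=q,
    ...<2 lines>...
                       out=out,
                       weights=wgt)
    slices_having_nans = np.isnan(arr[-1, ...])
                                  ~~~^^^^^^^^^
IndexError: index -1 is out of bounds for axis 0 with size 0
```

The fit confirms the slicer pose to about 1 mm: pins at (47.8, 74) and (47.2, −73.6) against 48/±75. The cover is level in the hand. Lowering it over the pins along their axis.

Call:
carry_out --steps '[[[-0.0015, 0, 0.02], 0, 1], [[-0.0015, 0, 0.05], 0, 1], [[-0.0015, 0.003, 0.062], 0, 1], [[-0.0015, 0.008, 0.072], 0, 1], [[-0.0015, 0.0115, 0.079], 0, 1], [[-0.0015, 0.0115, 0.079], 0, 1], [[-0.0015, 0.0115, 0.079], 0, 1]]'

```text
time: 13.4
tool_pos: [0.5257, -0.2442, 0.1722]
ee_rot: [3.14, 0.0, 1.191]
wrist_force: [-0.2, 0.7, -5.4]
width: 0.0119
finger_force: 30.0
```

```bash
python3 - <<'E'
from h import *
o=obs(); print(o['wrist_force'].round(1))
for n in (35,25,20,15): move(level(n),90+np.degrees(PSI))
E
```

```text
[-0.2  0.7 -5.4]
t 13.4 tcp [ 0.5257 -0.2442  0.1722] rot [1.7993e+02 1.0000e-02 6.8240e+01] w 0.0119 -> shift [ 0.001  -0.0003  0.0005] roll 0.004
t 13.4 tcp [ 0.5257 -0.2442  0.1722] rot [1.7993e+02 1.0000e-02 6.8240e+01] w 0.0119 -> shift [0.001  0.0047 0.0092] roll 0.004
t 13.4 tcp [ 0.5257 -0.2442  0.1722] rot [1.7993e+02 1.0000e-02 6.8240e+01] w 0.0119 -> shift [0.001  0.0072 0.0135] roll 0.004
t 13.4 tcp [ 0.5257 -0.2442  0.1722] rot [1.7993e+02 1.0000e-02 6.8240e+01] w 0.0119 -> shift [0.001  0.0097 0.0178] roll 0.004
```

Call:
carry_out --steps '[[[0.0005, 0.0025, 0.0045], 0, 1], [[0.0005, 0.005, 0.009], 0, 1], [[0.0005, 0.006, 0.0112], 0, 1], [[0.0005, 0.007, 0.0133], 0, 1], [[0.0005, 0.008, 0.015], 0, 1], [[0.0005, 0.008, 0.015], 0, 1]]'

```text
time: 14.15
tool_pos: [0.533, -0.2464, 0.1563]
ee_rot: [-3.141, 0.0, 1.191]
wrist_force: [-0.0, -0.3, -4.7]
width: 0.0119
finger_force: 30.0
```

Call:
carry_out --steps '[[[0, 0.001, 0.0018], 0, 1], [[0, 0.002, 0.0035], 0, 1], [[0, 0.002, 0.0035], 0, 1]]'

```text
time: 14.52
tool_pos: [0.5348, -0.2472, 0.1527]
ee_rot: [-3.141, -0.0, 1.191]
wrist_force: [0.0, -0.2, -5.4]
width: 0.0116
finger_force: 30.0
```

Call:
carry_out --steps '[[[0, 0.001, 0.0017], 0, 1], [[0, 0.002, 0.0035], 0, 1], [[0, 0.002, 0.0035], 0, 1]]'

```text
time: 14.9
tool_pos: [0.5354, -0.2474, 0.1514]
ee_rot: [-3.14, 0.0, 1.191]
wrist_force: [-5.8, 4.4, 1.0]
width: 0.0118
finger_force: 30.0
```

```bash
python3 - <<'E'
from h import *
s=snap('wrist','w9'); o=obs(); print(o['wrist_force'].round(1)); L,k=hand(s,o)
for sg in (1,-1):
    b=L[(abs(L[:,0]-.075*sg+.0019)<.009)&(abs(L[:,1]-.048)<.009)]; print(sg,len(b),"above plate:",(b[:,2]<-.014).sum(),b[b[:,2]<-.014].mean(0).round(4) if (b[:,2]<-.014).any() else "", b[:,2].min().round(4))
move(level(10))
E
```

```text
[-4.8  3.6  1.9]
plate pts 12902 slopes deg [ 0.2  -0.27] z0 -0.01 ext [-0.0968 -0.0648 -0.0131] [ 0.11    0.08   -0.0059]
1 305 above plate: 41 [ 0.0738  0.0442 -0.0161] -0.0182Traceback (most recent call last):
  File "<stdin>", line 4, in <module>
    return umr_minimum(a, axis, None, out, keepdims, initial, where)
ValueError: zero-size array to reduction operation minimum which has no identity
```

The cover is in contact with both pins taking it: reaction +6.4 N up, and the left pin stands 8 mm through its hole. Next I open the jaw in small steps and follow the pivot arc so the cover swings down in a controlled way.

Call:
carry_out --steps '[[[0, 0, 0], 0, 0.72], [[0, -0.004, 0.005], 0, 0.7], [[0, -0.007, 0.009], 0, 0.68], [[0, -0.01, 0.014], 0, 0.66], [[0, -0.0125, 0.019], 0, 0.64], [[0, -0.0125, 0.019], 0, 0.64]]'

```text
time: 15.7
tool_pos: [0.5243, -0.2429, 0.1295]
ee_rot: [-3.139, -0.0, 1.191]
wrist_force: [-3.5, 1.5, -3.1]
width: 0.0172
finger_force: 2.0
```

```bash
cat >> h.py <<'E'
def cover_in_head(s):
    """depth points in head frame (mm); fit plate plane"""
    V,U=np.mgrid[0:419,0:559]; d=s["z_map"][V,U].ravel()
    C=np.c_[U.ravel(),V.ravel(),np.ones(U.size)]@np.linalg.inv(s["mtx"]).T*d[:,None]
    H=((C-s["t"])@s["R"]-O)@headR(PSI)*1e3
    return H[d>0]
def fitplate(H,lo=2,hi=85):
    k=(abs(H[:,1])<90)&(H[:,2]>lo)&(H[:,2]<hi)&(H[:,0]>-75)&(H[:,0]<60); p=H[k]; rng=np.random.default_rng(0);b=None
    for _ in range(1500):
        a=p[rng.choice(len(p),3,False)]; n=np.cross(a[1]-a[0],a[2]-a[0]); l=np.linalg.norm(n)
        if l<500: continue
        n/=l*np.sign(n[2]) 
        if abs(n[1])>.1 or n[2]<.7: continue
        e=abs((p-a[0])@n)<1.2
        if b is None or e.sum()>b.sum(): b=e
    q=p[b]; A=np.c_[q[:,:2],np.ones(len(q))]; c=np.linalg.lstsq(A,q[:,2],rcond=None)[0]
    print("plate",b.sum(),"tilt s,y deg",np.degrees(np.arctan(c[:2])).round(2),"n at centre",c[2].round(1),"s ext",np.percentile(q[:,0],[.5,99.5]).round(1),"y ext",np.percentile(q[:,1],[.5,99.5]).round(1))
E
python3 - <<'E'
from h import *
s=snap('wrist','w10'); o=obs(); print(o['wrist_force'].round(1),o['width'],o['finger_force'],o['tool_pos'].round(4)); fitplate(cover_in_head(s))
E
```

```text
[-3.2  1.8 -3.4] 0.017161036962843202 1.853887690231204 [ 0.5246 -0.2431  0.1299]
plate 33504 tilt s,y deg [-0.   -0.24] n at centre 7.1 s ext [-67.6  59.6] y ext [-53.2  89.6]
```

The plate has already swung home: tilt 0.0°, top face 7.1 mm off the face (6 mm nominal plus about 0.8 mm plane offset), sag about 2 mm. Release, rise, close the fingers, then press it home.

Call:
carry_out --steps '[[[0, 0, 0], 0, 0.5], [[0, 0, 0], 0, 0.35], [[0, 0, -0.01], 0, 0.35], [[0, 0, -0.03], 0, 0.35], [[0, 0, -0.06], 0, 0.5], [[0, 0, -0.09], 0, 1], [[0, 0, -0.1], 0, 1], [[0, 0, -0.1], 0, 1], [[0, 0, -0.1], 0, 1]]'

```text
time: 16.88
tool_pos: [0.5247, -0.243, 0.229]
ee_rot: [-3.139, -0.0, 1.191]
wrist_force: [-0.2, -0.7, -0.2]
width: 0.0004
finger_force: 0.0
```

```bash
cat >> h.py <<'E'
def tipto(h,yaw=None):
    """closed-finger tip (33 mm above reported TCP) to head point h (mm)"""
    X=O+headR(PSI)@(np.array(h,float)/1e3)-[0,0,.033]; move(X,yaw)
E
python3 - <<'E'
from h import *
s=snap('wrist','w11'); o=obs(); print(o['wrist_force'].round(1),o['width']); H=cover_in_head(s); fitplate(H)
# clips: points off to the sides above face
for sg in (1,-1):
    b=H[(H[:,1]*sg>104)&(H[:,1]*sg<140)&(H[:,0]>-50)&(H[:,0]<10)&(H[:,2]>12)&(H[:,2]<55)]
    if len(b): print("clip",sg,len(b),"s",b[:,0].min().round(0),b[:,0].max().round(0),"ang",np.median(np.arctan2(b[:,2]-8.5,107-b[:,1]*sg)).round(2),"top",b[b[:,2].argmax()].round(1))
tipto((35,0,30)); tipto((35,0,6))
E
```

```text
[ 0.1 -0.  -0.5] 0.0007290362658808754
plate 20272 tilt s,y deg [ 0.06 -0.21] n at centre 7.0 s ext [-67.1  59.5] y ext [-80.6  89.4]
clip 1 2977 s -50.0 10.0 ang 1.97 top [-46.  126.3  49. ]
clip -1 54 s -23.0 -10.0 ang 1.88 top [  -9.8 -116.2   35. ]
t 16.93 tcp [ 0.5246 -0.243   0.2287] rot [-1.7984e+02 -2.0000e-02  6.8240e+01] w 0.0007 -> shift [-0.0011  0.0413  0.0931] roll 0
t 16.93 tcp [ 0.5246 -0.243   0.2287] rot [-1.7984e+02 -2.0000e-02  6.8240e+01] w 0.0007 -> shift [-0.0012  0.0533  0.1139] roll 0
```

Call:
carry_out --steps '[[[-0.001, 0.025, 0.03], 0, 1], [[-0.001, 0.0533, 0.06], 0, 1], [[-0.001, 0.0533, 0.09], 0, 1], [[-0.001, 0.0533, 0.1], 0, 1], [[-0.001, 0.0533, 0.104], 0, 1], [[-0.001, 0.0533, 0.107], 0, 1], [[-0.001, 0.0533, 0.11], 0, 1]]'

```text
time: 17.8
tool_pos: [0.5748, -0.2643, 0.1221]
ee_rot: [3.139, 0.0, 1.191]
wrist_force: [0.6, -0.6, -1.0]
width: 0.0003
finger_force: 0.0
```

Call:
carry_out --steps '[[[0, 0, 0.003], 0, 1], [[0, 0, 0.005], 0, 1], [[0, 0, 0.007], 0, 1], [[0, 0, 0.007], 0, 1]]'

```text
time: 18.3
tool_pos: [0.5749, -0.2644, 0.1194]
ee_rot: [3.136, 0.001, 1.191]
wrist_force: [-4.9, 3.3, 14.2]
width: 0.0003
finger_force: 7.5
```

Call:
carry_out --steps '[[[0, 0, 0.003], 0, 1], [[0, 0, 0.003], 0, 1], [[0, 0, 0], 0, 1], [[0, 0, -0.03], 0, 1], [[0, 0, -0.08], 0, 1], [[0, 0, -0.1], 0, 1], [[0, 0, -0.1], 0, 1]]'

```text
time: 19.18
tool_pos: [0.5754, -0.2646, 0.2166]
ee_rot: [3.136, 0.001, 1.191]
wrist_force: [-0.3, 0.3, -0.4]
width: 0.0005
finger_force: 0.0
```

```bash
python3 - <<'E'
from h import *
s=snap('wrist','w12'); fitplate(cover_in_head(s))
for h in ((-20,150,75),(-20,150,36),(-20,100,50),(-20,75,30)): print(h); tipto(h)
E
```

```text
plate 18423 tilt s,y deg [ 0.11 -0.21] n at centre 7.0 s ext [-67.4  59.5] y ext [-87.5  89.5]
(-20, 150, 75)
t 19.23 tcp [ 0.5746 -0.2642  0.2142] rot [1.7989e+02 2.0000e-02 6.8240e+01] w 0.0005 -> shift [ 0.1501 -0.0835  0.067 ] roll 0
(-20, 150, 36)
t 19.23 tcp [ 0.5746 -0.2642  0.2142] rot [1.7989e+02 2.0000e-02 6.8240e+01] w 0.0005 -> shift [ 0.1501 -0.064   0.1008] roll 0
(-20, 100, 50)
t 19.23 tcp [ 0.5746 -0.2642  0.2142] rot [1.7989e+02 2.0000e-02 6.8240e+01] w 0.0005 -> shift [ 0.1001 -0.071   0.0887] roll 0
(-20, 75, 30)
t 19.23 tcp [ 0.5746 -0.2642  0.2142] rot [1.7989e+02 2.0000e-02 6.8240e+01] w 0.0005 -> shift [ 0.0751 -0.0611  0.1061] roll 0
```

The cover is seated. Next the left clip: come down outside it and sweep inward.

Call:
carry_out --steps '[[[0.05, -0.03, 0], 0, 1], [[0.1, -0.06, 0], 0, 1], [[0.15, -0.061, 0.02], 0, 1], [[0.15, -0.061, 0.06], 0, 1], [[0.15, -0.061, 0.106], 0, 1], [[0.15, -0.061, 0.106], 0, 1], [[0.138, -0.061, 0.106], 0, 1], [[0.126, -0.061, 0.106], 0, 1], [[0.114, -0.061, 0.106], 0, 1], [[0.102, -0.061, 0.106], 0, 1]]'

```text
time: 20.48
tool_pos: [0.5559, -0.1477, 0.1087]
ee_rot: [3.139, -0.001, 1.191]
wrist_force: [1.0, 2.2, -0.2]
width: 0.0005
finger_force: 0.8
```

Call:
carry_out --steps '[[[-0.012, 0, 0], 0, 1], [[-0.022, 0, 0], 0, 1], [[-0.028, 0, 0], 0, 1], [[-0.028, 0, 0.006], 0, 1], [[-0.026, 0, 0.012], 0, 1], [[-0.024, 0, 0.016], 0, 1], [[-0.022, 0, 0.018], 0, 1], [[-0.022, 0, 0.018], 0, 1]]'

```text
time: 21.48
tool_pos: [0.5471, -0.1672, 0.0894]
ee_rot: [-3.141, -0.0, 1.191]
wrist_force: [0.9, 0.9, 1.3]
width: 0.0005
finger_force: 0.5
```

```bash
python3 - <<'E'
from h import *
o=obs(); print(((o['tool_pos']+[0,0,.033]-O)@headR(PSI)*1e3).round(1),o['wrist_force'].round(1))
E
```

```text
[-29.8  79.8  14.2] [0.9 0.9 1.3]
```

Call:
carry_out --steps '[[[0, 0.002, 0.002], 0, 1], [[0, 0.002, 0.004], 0, 1], [[0, 0.002, 0.006], 0, 1], [[0, 0.002, 0.006], 0, 1]]'

```text
time: 21.98
tool_pos: [0.5478, -0.1673, 0.0886]
ee_rot: [-3.141, 0.0, 1.191]
wrist_force: [-11.2, 4.8, 20.5]
width: 0.0008
finger_force: 12.0
```

Call:
carry_out --steps '[[[0, 0, -0.02], 0, 1], [[0, 0, -0.07], 0, 1], [[0, 0, -0.12], 0, 1], [[0, 0, -0.12], 0, 1]]'

```text
time: 22.48
tool_pos: [0.5514, -0.1691, 0.209]
ee_rot: [3.131, 0.001, 1.191]
wrist_force: [0.1, -0.7, -1.1]
width: 0.0005
finger_force: 0.0
```

```bash
python3 - <<'E'
from h import *
s=snap('wrist','w13'); H=cover_in_head(s)
b=H[(H[:,1]>72)&(H[:,1]<92)&(abs(H[:,0]+20)<25)]; print("left flap n",np.percentile(b[:,2],[5,50,95]).round(1))
c=H[(H[:,1]>55)&(H[:,1]<62)&(abs(H[:,0]+20)<25)]; print("plate n",np.median(c[:,2]).round(1))
for h in ((-20,-150,30),): tipto(h)
E
```

```text
left flap n [10. 11. 12.]
plate n 6.9
t 22.52 tcp [ 0.5501 -0.1686  0.2057] rot [1.7973e+02 2.0000e-02 6.8220e+01] w 0.0006 -> shift [-0.2296 -0.0033  0.0978] roll 0
```

The left clip is flat (top 11 mm against 10.5 mm plus the offset). The right one is the mirror image.

Call:
carry_out --steps '[[[-0.05, -0.003, 0], 0, 1], [[-0.1, -0.003, 0], 0, 1], [[-0.15, -0.003, 0], 0, 1], [[-0.2, -0.003, 0], 0, 1], [[-0.23, -0.003, 0.01], 0, 1], [[-0.23, -0.003, 0.05], 0, 1], [[-0.23, -0.003, 0.098], 0, 1], [[-0.23, -0.003, 0.098], 0, 1], [[-0.218, -0.003, 0.098], 0, 1], [[-0.206, -0.003, 0.098], 0, 1]]'

```text
time: 23.78
tool_pos: [0.4711, -0.3587, 0.1084]
ee_rot: [3.138, 0.003, 1.191]
wrist_force: [-1.2, -1.3, 1.7]
width: 0.0006
finger_force: 0.7
```

Call:
carry_out --steps '[[[0.012, 0, 0], 0, 1], [[0.024, 0, 0], 0, 1], [[0.036, 0, 0], 0, 1], [[0.046, 0, 0], 0, 1], [[0.052, 0, 0], 0, 1], [[0.052, 0, 0.006], 0, 1], [[0.05, 0, 0.012], 0, 1], [[0.048, 0, 0.016], 0, 1], [[0.046, 0, 0.018], 0, 1], [[0.046, 0, 0.018], 0, 1]]'

```text
time: 25.02
tool_pos: [0.4875, -0.3149, 0.0886]
ee_rot: [3.14, -0.0, 1.191]
wrist_force: [-0.6, 0.2, 4.9]
width: 0.0003
finger_force: 5.2
```

```bash
python3 - <<'E'
from h import *
o=obs(); print(((o['tool_pos']+[0,0,.033]-O)@headR(PSI)*1e3).round(1),o['wrist_force'].round(1))
E
```

```text
[-30.6 -79.5  13.8] [-0.6  0.2  4.9]
```

Call:
carry_out --steps '[[[0, 0.002, 0.002], 0, 1], [[0, 0.002, 0.004], 0, 1], [[0, 0.002, 0.005], 0, 1], [[0, 0.002, 0.005], 0, 1]]'

```text
time: 25.52
tool_pos: [0.4876, -0.315, 0.0883]
ee_rot: [-3.141, 0.001, 1.192]
wrist_force: [-11.0, 4.6, 22.5]
width: 0.0008
finger_force: 15.3
```

Call:
carry_out --steps '[[[0, 0, -0.02], 0, 1], [[0, 0, -0.07], 0, 1], [[-0.02, -0.05, -0.12], 0, 1], [[-0.02, -0.1, -0.15], 0, 1], [[-0.02, -0.1, -0.15], 0, 1], [[-0.02, -0.1, -0.15], 0, 1]]'

```text
time: 26.28
tool_pos: [0.3889, -0.2969, 0.2319]
ee_rot: [3.141, -0.001, 1.191]
wrist_force: [0.2, 0.1, -0.9]
width: 0.0003
finger_force: 0.0
```

```bash
python3 - <<'E'
from h import *
s=snap('wrist','w14'); q=snap('scene','s14'); H=cover_in_head(s); fitplate(H)
for sg in (1,-1):
    b=H[(H[:,1]*sg>72)&(H[:,1]*sg<92)&(abs(H[:,0]+20)<25)]; print("flap",sg,len(b),np.percentile(b[:,2],[5,50,95]).round(1) if len(b) else "")
c=np.zeros((420,800,3),np.uint8); c[:,:560]=s["image"]; c[:240,560:]=cv2.resize(q["image"][220:380,110:270],(240,240)); cv2.imwrite("pics/final.png",c[:,:,::-1])
E
```

```text
plate 23433 tilt s,y deg [ 0.07 -0.16] n at centre 7.0 s ext [-67.3  59.6] y ext [-88.5  63.8]
flap 1 0 
flap -1 11036 [ 11.1 299.2 312.1]
```

View pics/final.png

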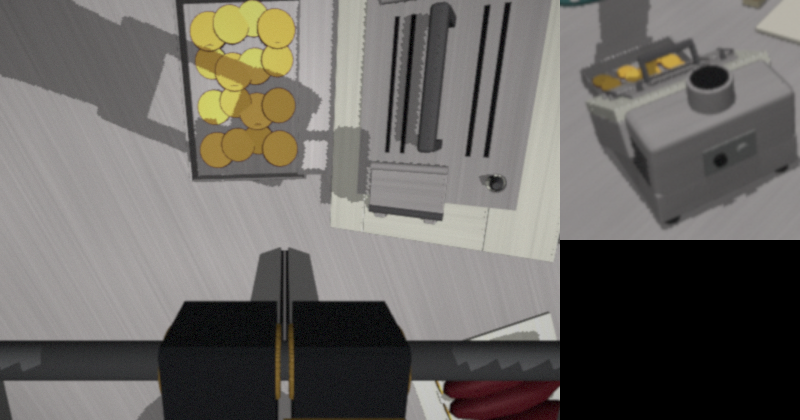

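The final picture shows the cover flush with the right pin through its hole (495,182), the right clip flat on the rim (408,190), and the pan in place. The left clip measured flat before I moved on, and nothing has touched it since. Handing in.

```bash
python3 -c "
from bench import robot
print(robot.close_job())"
```

```text
the job is handed in; nothing more can be done
None
```

The cover hangs on both pins, pressed flush with the sloping face, and both clips are folded flat on its rim; I handed the job in at about 26 s and left the pan, brush and bottle alone.

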